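# Change over to the standby air filter

## Robot

A 6-joint arm with a two-finger parallel gripper is mounted at the origin on the work surface. World frame = base frame: x ahead of the robot, y to its left, z up, the work surface at z = 0. Lengths are in m, angles in rad, forces in N, time in s.
With the tool pointing down it reaches from about 0.35 to 0.85 m from the base axis. Payload 8.1 kg.
Tool frame: the origin (TCP) lies at the very end of the fingers, on their centre line; the grasp point (between the pads) lies 19 mm behind it; z points along the fingers, y is the line along which they close (so a half turn about z gives the same grasp; the last joint's range is limited). The gripper opens to 93 mm and grips with 3 to 60 N. Pads are 15 mm wide; open, the fingers measure 128 mm over their backs; the gripper's body (75 mm by 188 mm) begins 65 mm behind the grasp point.
Start: joints at [-1.393, 0.13, 1.488, -0, 1.523, -0.085], TCP at [0.156, -0.579, 0.219] pointing down, gripper open.
Joint ranges: [-2.96, 2.96], [-0.89, 2.26], [0.02, 2.5], [-1.34, 4.48], [0, 2.73], [-2.66, 2.66]. Speed limits (rad/s): [2.39, 2.39, 2.79, 3.14, 3.14, 3.14].

## Interface

Orientations are given as a rotation vector (axis times angle).
In Python, from plant import robot gives the robot as it stands. The module is installed in compiled form; this text tells all that it offers.
- The arm moves only by the tool play_rows, never from a script. Its argument "increments" is text: rows parted by semicolons, each of 5 numbers parted by spaces: the shift along the tool's x, y, z in mm, then the turn about the tool's z in degrees, then the closure, from -1 (fully open) to 1 (shut). In form: dx dy dz yaw claw; .... A call has 1 to 20 rows; each row is the pose to reach, as a shift and turn from the pose commanded when the call began, along the tool's axes at that moment; what a row does not reach only later rows make up. A row lasts 1/10 s, in which the tool goes at most 50 mm and 8.59 degrees, less where a joint would pass 70% of its speed; a pose out of reach is approached as far as the arm can. A call with a gripper value outside its range is refused whole. The fingers move at their own pace and stop on an object; "force" is the grip in N (left out, the last holds). Time passes only in rows, so rows that repeat a pose let the fingers close. It gives the time, the measured TCP pose, the force, the opening and the grip force at its end, in the units of the state.
- robot.read_state(): the state, without advancing time (a new reading comes with each control period).
- robot.read_camera(name): name is "side" or "top"; returns the picture (480x640x3 uint8, blue, green, red); there is no depth.
- robot.calibration(name): a dict with "vertical_fov" (degrees; the focal length in pixels is half the picture's height over the tangent of half this angle, whatever the lens; pixels are square), "cx", "cy" (the principal point, pixels), "rvec" (rotation vector, rad) and "tvec" (3), from world to camera coordinates, as OpenCV has them. Camera axes: x right, y down, z forward; pixel columns grow to the right and rows downward; lengths in m; the calibration is good to about 2 mm. A picture is of the moment at which its call begins. calibration takes no time and is no camera call.
- robot.close_job(): hands the job in; it is judged then, once.
Trained networks look in the newest picture that a camera, given by its name, has taken for a name from the list of things; names that differ only in an ending like _2 or _b are one class to them, and where a whole thing is asked for, a point or a joint stands for the part that bears it (a point fixed in the world has none). Each returns a list of dicts, best first, with "conf" (0 to 1); they miss things now and then, are a little off and sometimes report something else, mostly with a low value. They report only what shows in the picture. A call takes as long as a camera call.
- robot.recognise(camera, query): "centre" ([x, y, z] in m, in world coordinates, good to about 4 mm: the middle of the surface that is visible of it).
- robot.regions_of(camera, query): "pixels" (480x640 bool, what is visible of it).
- robot.landmark_of(camera, query): "centre" ([x, y, z] in m, in world coordinates, good to about 4 mm: a listed point, or the origin of a listed thing).
The state is a dict: "t": time; "q": joint angles; "dq": joint speeds; "joint_torque": joint torques, N m; "tool_pos": TCP position; "orientation": TCP orientation; "force": force on the tool from outside, world axes, zero at the start; "wrist_torque": the same for the moment, N m; "opening": finger opening in m; "gripper_force": force on a finger pad.
Only numpy, scipy, OpenCV 4.12 (cv2) and the standard library are available. Lean on these libraries where they do the work, as an engineer would, in place of code of your own. Each camera call takes 0.05 s, during which the arm holds its last target. There are 200 camera calls.

## Task

Change the compressed-air stand over from the filter in use to the standby filter without cutting the air: first open the standby filter's closed valve fully, then shut the valve of the filter that was in use fully. Turn each lever by pushing its black sleeve sideways with one fingertip; do not grip it or force it hard against its stop. A lever along its pipe is open, across it is closed; the branch with no filter is the bypass, which stays closed, and the loose things around stay where they are.

Things in the scene. Friction and masses are not known exactly. Their poses are not given: they have to be found in the camera images.
- stand: compressed-air filter stand, bolted down: grey plate 430 x 460 x 8 mm, an inlet header pipe at x = -0.15, an outlet header at x = +0.21, both along y, axes 130 mm high; three branches across at y = -0.13, 0, +0.13. Origin on the bench below the middle valve; x away from the robot, y left, z up. Tops: headers 148 mm, gauge at (0.21, 0.065) 230 mm; else only stems and levers pass 154 mm
- duty: the branch in use: 21 mm steel pipe 130 mm high, brass ball valve, then a filter with a grey 64 mm head (top 154 mm high, 110 mm beyond the valve stem) and a clear hanging bowl. Origin on the bench below its valve stem; x along the pipe away from the robot, y along the row, z up; turned with the stand. Its place in the row of three changes from run to run
- standby: the standby branch: the same in every part as the one in use, filter included, but its valve is closed. Origin on the bench below its valve stem; x along the pipe away from the robot, y along the row, z up; turned with the stand. Its place in the row of three changes from run to run
- bypass: the bypass branch: plain pipe with a 42 mm steel union and no filter; its valve is closed too. Origin on the bench below its valve stem; x along the pipe away from the robot, y along the row, z up; turned with the stand. Its place in the row of three changes from run to run
- duty_lever (a joint): turn of the duty lever about its vertical stem, rad: 0 = closed (across the pipe, pointing along the stand's +y, left), 1.571 = open (along the pipe, pointing along the stand's -x, towards the robot); grows anticlockwise seen from above; firm stop at each end. Starts open, 1.45 to 1.57. Friction 0.4 N m (6 N at the sleeve); stays where it is left
- standby_lever (a joint): turn of the standby lever about its vertical stem, rad: 0 = closed (across the pipe, pointing along the stand's +y, left), 1.571 = open (along the pipe, pointing along the stand's -x, towards the robot); grows anticlockwise seen from above; firm stop at each end. Starts closed, 0 to 0.06. Same friction
- bypass_lever (a joint): turn of the bypass lever about its vertical stem, rad: 0 = closed (across the pipe, pointing along the stand's +y, left), 1.571 = open (along the pipe, pointing along the stand's -x, towards the robot); grows anticlockwise seen from above; firm stop at each end. Starts closed, 0 to 0.06. Same friction
- duty_pivot (a point): point on the vertical turning axis of the duty valve's lever, at mid-height of its black sleeve (178 mm above the bench). All three levers are alike: flat steel, then a sleeve 66 mm long (34 to 100 mm from the axis), 20 mm wide and 10 mm thick (173 to 183 mm above the bench)
- duty_sleeve (a point): middle of the black sleeve of the duty lever, 67 mm out from the turning axis and 178 mm above the bench; moves with the lever
- standby_pivot (a point): point on the vertical turning axis of the standby valve's lever, at mid-height of its black sleeve (178 mm above the bench). Over the stem a nut reaches 181 mm
- standby_sleeve (a point): middle of the black sleeve of the standby lever, 67 mm out from the turning axis and 178 mm above the bench; moves with the lever
- bypass_pivot (a point): point on the vertical turning axis of the bypass valve's lever, at mid-height of its black sleeve (178 mm above the bench). Same lever as the others
- bypass_sleeve (a point): middle of the black sleeve of the bypass lever, 67 mm out from the turning axis and 178 mm above the bench; moves with the lever
- reducer: loose brass pipe reducer, 32 mm across, 38 mm tall, on the stand's plate between the pipes; origin under its centre
- element: loose white filter element, 32 mm across, 50 mm tall, on the stand's plate between the pipes; origin under its centre
- jar: closed jar, 56 mm across, 60 mm tall, on the bench left of the stand; origin under its centre
- bottle: straw-coloured bottle, 66 mm across, 170 mm tall, on the bench right of the stand; origin under its centre
- bearing: steel bearing ring, 62 mm across, 16 mm high, on the bench left of the stand; origin under its centre
- spanner: spanner lying on the bench right of the stand; origin under its middle
- tape: roll of sealing tape, 52 mm across, 14 mm high, on the bench left of the stand; origin under its centre

How it is judged:
By the outcome, as a careful person would: the job done as asked, in the order asked, and still so for the second after the job is handed in, with the robot touching nothing.
It also fails if it takes over 45 s, if anything falls off the work surface, if the arm or the gripper's body presses on something with over 40 N, if the wrist force passes 120 N, or if a joint passes its speed limit or range.

## Working session

There is one attempt and no reset: what is moved stays moved. The work goes in short steps, Python scripts to look and compute and a tool call to move; the robot and the scene stay as the last step left them, time stands still between calls to the robot, and variables do not carry over. Pictures are saved under pics/ and viewed, at most 10 in all, crops included, and the job is handed in when it is done.

Besides the shell and the picture viewer there is one more tool, called after "Call:" as name(argument=value, ...), one argument or row to a line, values as JSON. play_rows: Moves the arm, as the interface text tells. Its arguments: {"type":"object","properties":{"increments":{"type":"string"},"force":{"type":"number"}},"required":["increments"]}

```bash
mkdir -p pics
python3 - <<'E'
from plant import robot
import cv2,numpy as np
for c in ("top","side"):
    cv2.imwrite(f"pics/{c}0.png",robot.read_camera(c))
    for n in ["stand","duty_pivot","duty_sleeve","standby_pivot","standby_sleeve","bypass_pivot","bypass_sleeve"]:
        print(c,n,[(np.round(d["centre"],3).tolist(),round(d["conf"],2)) for d in robot.landmark_of(c,n)][:3])
s=robot.read_state();print(s["t"],s["tool_pos"],s["orientation"],s["force"],s["opening"])
E
```

```text
top stand [([0.537, 0.03, -0.004], 0.93)]
top duty_pivot [([0.531, 0.158, 0.18], 0.87)]
top duty_sleeve [([0.465, 0.164, 0.178], 0.74)]
top standby_pivot [([0.537, 0.034, 0.178], 0.73)]
top standby_sleeve [([0.534, 0.097, 0.178], 0.7)]
top bypass_pivot [([0.544, -0.099, 0.181], 0.77), ([0.59, -0.297, -0.001], 0.66), ([0.472, 0.338, -0.003], 0.38)]
top bypass_sleeve [([0.537, -0.031, 0.175], 0.97)]
side stand [([0.539, 0.033, 0.178], 0.72), ([0.539, 0.029, -0.004], 0.59)]
side duty_pivot [([0.536, 0.157, 0.176], 0.7)]
side duty_sleeve [([0.464, 0.164, 0.181], 0.63)]
side standby_pivot [([0.543, 0.034, 0.18], 0.78), ([0.427, 0.433, -0.0], 0.51)]
side standby_sleeve [([0.53, 0.096, 0.173], 0.79)]
side bypass_pivot [([0.543, -0.098, 0.176], 0.56), ([0.533, 0.16, 0.177], 0.21)]
side bypass_sleeve [([0.538, 0.032, -0.005], 0.71), ([0.535, -0.033, 0.176], 0.64), ([0.594, -0.3, 0.0], 0.54)]
0.8 [ 0.15586721 -0.57941901  0.21867795] [ 3.11446860e+00  4.11565759e-01 -6.13685692e-05] [-0.38792211 -0.28480882  0.89771233] 0.09295659181274323
```

View pics/top0.png

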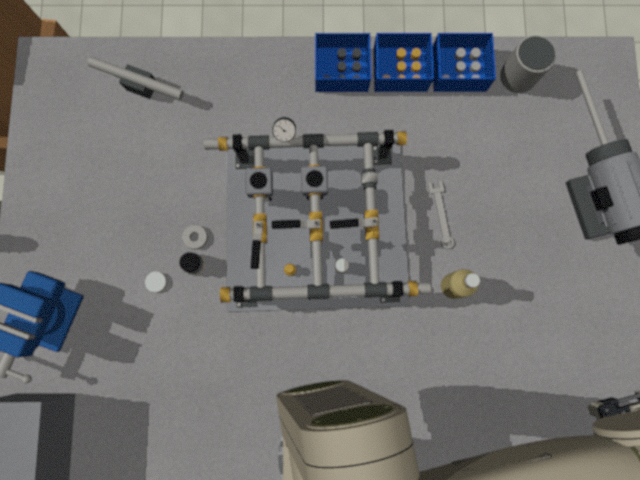

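View pics/side0.png

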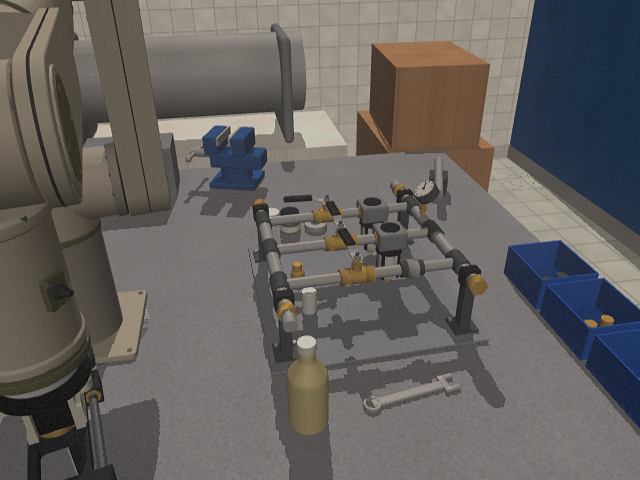

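The top view shows duty on the left (lever along its pipe at 255,253), standby in the middle (lever across at 287,224) and bypass on the right (344,224). The side view agrees with this. Next I go above the far side of the standby sleeve with the gripper shut.

```bash
cat > h.py <<'E'
from plant import robot
import numpy as np
from scipy.spatial.transform import Rotation as R
PSI=np.radians(2.2)
PIV={"s":np.array([.539,.032]),"d":np.array([.534,.159])}
def pose(v,phi,d,r=67,z=.165):
    a=PSI+np.radians(phi); n=np.array([np.cos(a),np.sin(a)]); u=np.array([-n[1],n[0]])
    return np.r_[PIV[v]+(u*r+n*d)/1000,z],a      # d>0: finger on the clockwise side
def rows(ps,claw=1):
    s=robot.read_state(); M=R.from_rotvec(s["orientation"]).as_matrix()
    a0=np.arctan2(M[1,0],M[0,0]); out=[]
    for p,a in ps:
        t=M.T@(p-s["tool_pos"])*1000
        out.append("%.0f %.0f %.0f %.1f %g"%(*t,-np.degrees(a-a0),claw))
    print("; ".join(out)); print(s["t"],s["tool_pos"].round(4),round(np.degrees(a0),2),s["force"].round(1))
E
python3 -c "
from h import *
rows([pose('s',0,45,z=.27),pose('s',0,45)])"
```

```text
588 -546 -51 12.9 1; 588 -546 54 12.9 1
0.8 [ 0.1559 -0.5794  0.2187] 15.06 [-0.4 -0.3  0.9]
```

Call:
play_rows(
  increments="0 0 -51 0 1; 0 0 -51 0 1; 588 -546 -51 13 1; 588 -546 -51 13 1; 588 -546 -51 13 1; 588 -546 -51 13 1; 588 -546 -51 13 1; 588 -546 -51 13 1; 588 -546 -51 13 1; 588 -546 -51 13 1; 588 -546 -51 13 1; 588 -546 -51 13 1; 588 -546 -51 13 1; 588 -546 -51 13 1; 588 -546 -51 13 1; 588 -546 -51 13 1; 588 -546 -51 13 1; 588 -546 -51 13 1; 588 -546 -51 13 1; 588 -546 -51 13 1",
)

```text
t: 2.8
tool_pos: [0.5821, 0.1017, 0.2692]
orientation: [3.141, 0.06, -0.001]
force: [0.6, -0.6, -0.4]
opening: 0.0006
gripper_force: 0.0
```

```bash
python3 -c "
from h import *
import cv2
for c in ('top','side'):
    im=robot.read_camera(c)
    cv2.imwrite('pics/%s1.png'%c,im)
    for n in ['standby_pivot','standby_sleeve','duty_pivot','duty_sleeve']:
        print(c,n,[(np.round(d['centre'],3).tolist(),round(d['conf'],2)) for d in robot.landmark_of(c,n)][:2])
rows([pose('s',0,45),pose('s',0,24),pose('s',0,20)]);print(robot.read_state()['opening'])"
```

```text
top standby_pivot [([0.536, 0.036, 0.179], 0.59)]
top standby_sleeve [([0.534, 0.096, 0.178], 0.59)]
top duty_pivot [([0.535, 0.161, 0.177], 0.84)]
top duty_sleeve [([0.468, 0.165, 0.181], 0.56), ([0.532, 0.098, 0.177], 0.29)]
side standby_pivot [([0.538, 0.034, 0.179], 0.95)]
side standby_sleeve [([0.531, 0.099, 0.176], 0.6)]
side duty_pivot [([0.533, 0.162, 0.18], 0.56), ([0.538, 0.338, 0.007], 0.48)]
side duty_sleeve [([0.425, 0.436, -0.001], 0.7), ([0.466, 0.166, 0.178], 0.68)]
-0 -1 105 -0.2 1; -21 -1 105 -0.2 1; -25 -1 105 -0.2 1
3.3 [0.5818 0.1    0.27  ] 2.01 [-0.8 -0.2 -0.7]
0.00034693036426576465
```

View pics/side1.png

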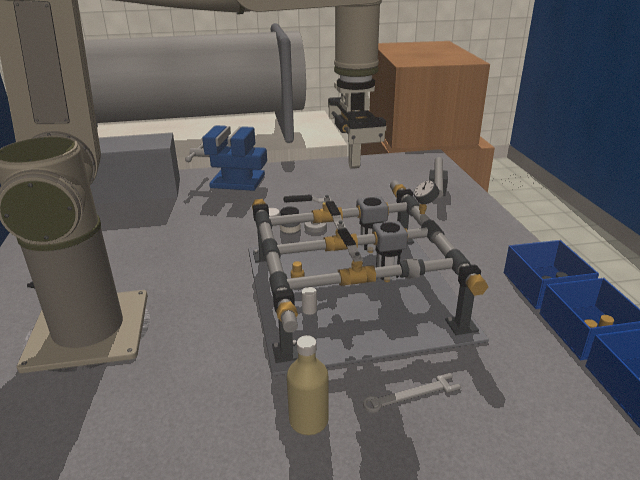

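The side view shows the closed fingers above the far side of the standby lever (tip at 355,165) with nothing near them. I descend and approach.

Call:
play_rows(
  increments="0 -1 40 0 1; 0 -1 80 0 1; 0 -1 105 0 1; 0 -1 105 0 1; -8 -1 105 0 1; -16 -1 105 0 1; -20 -1 105 0 1; -22 -1 105 0 1; -24 -1 105 0 1; -26 -1 105 0 1; -28 -1 105 0 1; -28 -1 105 0 1",
)

```text
t: 4.5
tool_pos: [0.5541, 0.1006, 0.1649]
orientation: [-3.141, -0.056, -0.001]
force: [2.0, -0.6, 1.6]
opening: 0.0002
gripper_force: 0.7
```

```bash
sed -i 's/"s":.*/"s":np.array([.5385,.033]),"d":np.array([.5335,.161])}/' h.py; python3 -c "
from h import *
rows([pose('s',p,19) for p in list(range(5,81,5))])"
```

```text
-5 -1 -0 -5.1 1; -11 -2 -0 -10.1 1; -17 -3 -0 -15.1 1; -23 -2 -0 -20.1 1; -29 -2 -0 -25.1 1; -35 -0 -0 -30.1 1; -41 1 -0 -35.1 1; -47 4 -0 -40.1 1; -52 6 -0 -45.1 1; -57 10 -0 -50.1 1; -62 13 -0 -55.1 1; -67 17 -0 -60.1 1; -71 22 -0 -65.1 1; -75 26 -0 -70.1 1; -78 31 -0 -75.1 1; -81 37 -0 -80.1 1
4.5 [0.5541 0.1006 0.1649] 2.06 [ 2.  -0.6  1.6]
```

Call:
play_rows(
  increments="-5 -1 0 -5 1; -11 -2 0 -10 1; -17 -3 0 -15 1; -23 -2 0 -20 1; -29 -2 0 -25 1; -35 0 0 -30 1; -41 1 0 -35 1; -47 4 0 -40 1; -52 6 0 -45 1; -57 10 0 -50 1; -62 13 0 -55 1; -67 17 0 -60 1; -71 22 0 -65 1; -75 26 0 -70 1; -78 31 0 -75 1; -81 37 0 -80 1",
)

```text
t: 6.1
tool_pos: [0.4733, 0.0623, 0.1645]
orientation: [-2.363, -2.065, -0.001]
force: [-3.5, 8.9, 2.7]
opening: 0.0006
gripper_force: 3.6
```

```bash
python3 -c "
from h import *
import cv2
cv2.imwrite('pics/top2.png',cv2.resize(robot.read_camera('top')[150:330,190:430],None,fx=3,fy=3))
robot.read_camera('side')
for c in ('top','side'):
  for n in ['standby_pivot','standby_sleeve']:
    print(c,n,[(np.round(d['centre'],3).tolist(),round(d['conf'],2)) for d in robot.landmark_of(c,n)][:2])
rows([pose('s',p,18) for p in (82,84,86,87,88,89,90)])"
```

```text
top standby_pivot []
top standby_sleeve []
side standby_pivot [([0.539, 0.033, 0.176], 0.94), ([0.466, 0.166, 0.177], 0.53)]
side standby_sleeve [([0.467, 0.042, 0.175], 0.56)]
-3 0 -1 -2.2 1; -6 -0 -1 -4.2 1; -8 -1 -1 -6.2 1; -9 -1 -1 -7.2 1; -11 -1 -1 -8.2 1; -12 -1 -1 -9.2 1; -13 -1 -1 -10.2 1
6.4 [0.4739 0.0612 0.1644] 82.04 [-2.7  4.7  0.7]
```

View pics/top2.png

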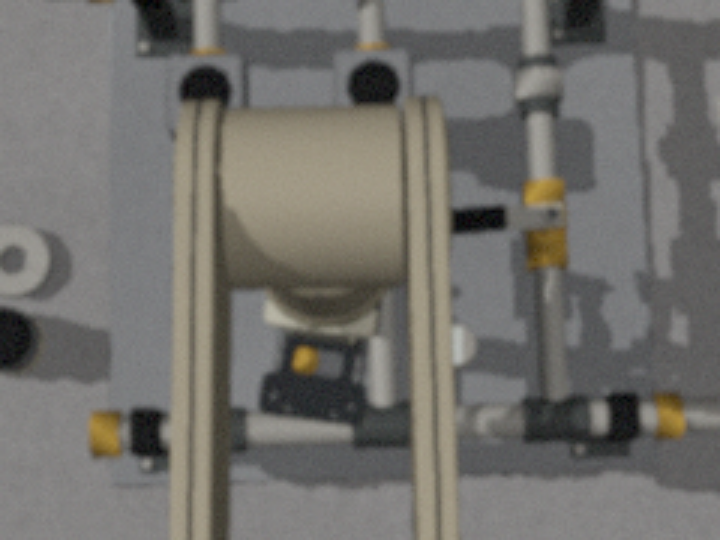

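The arm hides the levers from above, and the side network puts the sleeve at about 80°. I push on slowly to the stop and watch the force.

Call:
play_rows(
  increments="-3 0 0 -2 1; -6 0 0 -4 1; -8 -1 0 -6 1; -10 -1 0 -7 1; -10 -1 0 -7 1",
)

```text
t: 6.9
tool_pos: [0.4712, 0.0515, 0.1643]
orientation: [-2.238, -2.202, 0.001]
force: [-4.9, 4.1, 0.2]
opening: 0.0002
gripper_force: 2.2
```

Call:
play_rows(
  increments="-1 0 0 -1 1; -1 0 0 -1 1",
)

```text
t: 7.1
tool_pos: [0.4711, 0.0506, 0.1642]
orientation: [-2.218, -2.222, 0.001]
force: [-4.6, 5.1, 0.7]
opening: 0.0003
gripper_force: 2.5
```

Call:
play_rows(
  increments="-1 0 0 -1 1; -1 0 0 -1 1",
)

```text
t: 7.3
tool_pos: [0.471, 0.0496, 0.1642]
orientation: [-2.199, -2.241, 0.001]
force: [-5.0, 4.8, 1.1]
opening: 0.0006
gripper_force: 2.6
```

Call:
play_rows(
  increments="-1 0 0 -0.5 1; -1 0 0 -0.5 1",
)

```text
t: 7.5
tool_pos: [0.471, 0.0486, 0.1642]
orientation: [-2.189, -2.25, 0.001]
force: [-4.2, 4.8, 1.8]
opening: 0.0003
gripper_force: 2.6
```

Call:
play_rows(
  increments="-1 0 0 0 1; -1 0 0 0 1",
)

```text
t: 7.7
tool_pos: [0.471, 0.0476, 0.1641]
orientation: [-2.189, -2.25, 0.001]
force: [-5.3, 5.1, 1.0]
opening: 0.0002
gripper_force: 2.7
```

Call:
play_rows(
  increments="-1 0 0 0 1; -1 0 0 0 1",
)

```text
t: 7.9
tool_pos: [0.471, 0.0468, 0.1641]
orientation: [-2.189, -2.25, 0.001]
force: [-5.4, 6.0, 1.0]
opening: 0.0005
gripper_force: 3.1
```

Call:
play_rows(
  increments="-1 0 0 0 1; -1 0 0 0 1",
)

```text
t: 8.1
tool_pos: [0.4709, 0.0466, 0.1641]
orientation: [-2.188, -2.249, -0.0]
force: [-5.0, 9.5, 1.2]
opening: 0.0006
gripper_force: 5.1
```

Call:
play_rows(
  increments="-1 0 0 0 1; -1 0 0 0 1",
)

```text
t: 8.3
tool_pos: [0.4709, 0.0466, 0.1641]
orientation: [-2.187, -2.249, -0.002]
force: [-4.7, 14.3, 3.0]
opening: 0.0003
gripper_force: 7.3
```

The position stalls at y = 0.0466 while the force rises to 14 N, so the standby lever is at its open stop. Next is a sideways move to the duty lever.

```bash
python3 -c "
from h import *
rows([pose('d',84,-27)]+[pose('d',84,-20)]+[pose('d',p,-17) for p in range(80,9,-5)])"
```

```text
92 -3 -0 5.4 1; 99 -3 -0 5.4 1; 107 -3 -0 9.4 1; 113 -3 -0 14.4 1; 119 -3 -0 19.4 1; 125 -2 -0 24.4 1; 131 -1 -0 29.4 1; 136 1 -0 34.4 1; 142 3 -0 39.4 1; 147 6 -0 44.4 1; 152 9 -0 49.4 1; 157 13 -0 54.4 1; 162 17 -0 59.4 1; 166 22 -0 64.4 1; 169 26 -0 69.4 1; 173 31 -0 74.4 1; 175 37 -0 79.4 1
8.3 [0.4709 0.0466 0.1641] 91.61 [-4.7 14.3  3. ]
```

Call:
play_rows(
  increments="10 0 0 0 1; 30 0 0 0 1; 55 -1 0 2 1; 75 -3 0 5 1; 75 -3 0 5 1",
)

```text
t: 8.8
tool_pos: [0.467, 0.1204, 0.1647]
orientation: [2.286, 2.154, 0.0]
force: [0.4, 0.5, 0.1]
opening: 0.0005
gripper_force: 0.0
```

```bash
python3 -c "
from h import *
import cv2
im=robot.read_camera('side'); cv2.imwrite('pics/side3.png',cv2.resize(im[150:330,220:460],None,fx=3,fy=3))
robot.read_camera('top')
for c in ('side','top'):
  for n in ['standby_pivot','standby_sleeve','duty_pivot','duty_sleeve']:
    print(c,n,[(np.round(d['centre'],3).tolist(),round(d['conf'],2)) for d in robot.landmark_of(c,n)][:2])
rows([pose('d',84,-20)]+[pose('d',p,-17) for p in range(80,9,-5)])"
```

```text
side standby_pivot [([0.542, 0.033, 0.178], 0.81)]
side standby_sleeve [([0.468, 0.028, 0.174], 0.57)]
side duty_pivot [([0.534, 0.159, 0.179], 0.65)]
side duty_sleeve [([0.465, 0.167, 0.177], 0.72), ([0.452, 0.098, 0.007], 0.64)]
top standby_pivot [([0.537, 0.03, 0.178], 0.91)]
top standby_sleeve [([0.469, 0.027, 0.175], 0.57)]
top duty_pivot []
top duty_sleeve [([0.47, 0.164, 0.183], 0.51)]
27 -3 -0 0.3 1; 35 -4 -0 4.3 1; 41 -5 -0 9.3 1; 47 -5 -0 14.3 1; 53 -5 -0 19.3 1; 59 -4 -0 24.3 1; 65 -3 -0 29.3 1; 70 -1 -0 34.3 1; 76 1 -0 39.3 1; 81 4 -0 44.3 1; 86 7 -0 49.3 1; 91 11 -0 54.3 1; 96 15 -0 59.3 1; 100 19 -0 64.3 1; 103 24 -0 69.3 1; 106 29 -0 74.3 1
9.3 [0.467  0.1184 0.1647] 86.52 [-0.7  0.2 -0. ]
```

View pics/side3.png

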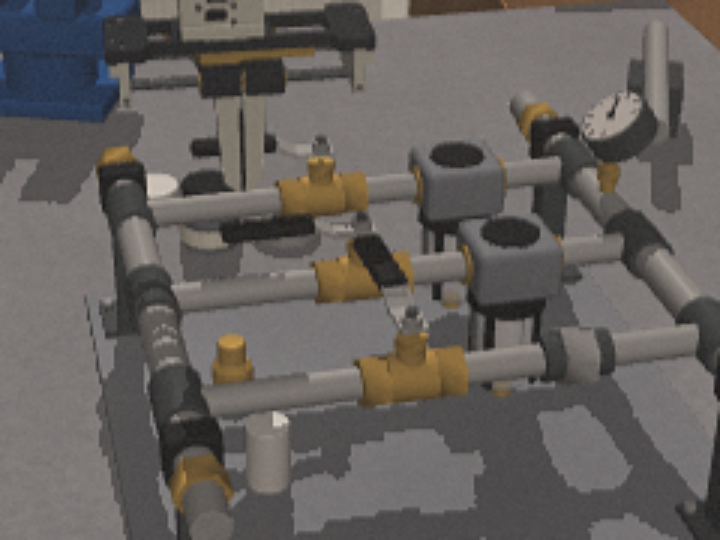

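The side crop shows the standby lever along its pipe (sleeve at 270,230), so it is open. The fingers are between it and the duty lever (230,145). I sweep the duty lever next.

Call:
play_rows(
  increments="10 -1 0 0 1; 20 -2 0 0 1; 27 -3 0 0 1; 35 -4 0 4 1; 41 -5 0 9 1; 47 -5 0 14 1; 53 -5 0 19 1; 59 -4 0 24 1; 65 -3 0 29 1; 70 -1 0 34 1; 76 1 0 39 1; 81 4 0 44 1; 86 7 0 49 1; 91 11 0 54 1; 96 15 0 59 1; 100 19 0 64 1; 103 24 0 69 1; 106 29 0 74 1; 106 29 0 74 1",
)

```text
t: 11.2
tool_pos: [0.5012, 0.2233, 0.1641]
orientation: [3.122, 0.34, -0.004]
force: [-3.6, -2.8, 1.8]
opening: 0.0007
gripper_force: 2.2
```

```bash
python3 -c "
from h import *
robot.read_camera('side')
print(robot.landmark_of('side','duty_sleeve')[:2],robot.landmark_of('side','standby_sleeve')[:2])
rows([pose('d',p,-17) for p in (8,6,4,2,1,0)])"
```

```text
[{'centre': [0.4078, -0.3204, 0.0024], 'conf': 0.61}, {'centre': [0.5187, 0.2257, 0.1777], 'conf': 0.56}] [{'centre': [0.4659, 0.0322, 0.175], 'conf': 0.84}]
4 0 -1 2.4 1; 6 -0 -1 4.4 1; 8 -1 -1 6.4 1; 11 -1 -1 8.4 1; 12 -1 -1 9.4 1; 13 -1 -1 10.4 1
11.35 [0.5013 0.2233 0.1641] 12.6 [-4.3 -2.4  1. ]
```

Call:
play_rows(
  increments="4 0 0 2 1; 6 0 0 4 1; 8 -1 0 6 1; 10 -1 0 8 1; 11 -1 0 9 1; 11 -1 0 9 1",
)

```text
t: 11.95
tool_pos: [0.5113, 0.2274, 0.1642]
orientation: [-3.139, -0.098, 0.004]
force: [-8.0, 0.4, 2.0]
opening: 0.0005
gripper_force: 3.4
```

Call:
play_rows(
  increments="1 0 0 0.5 1; 1 0 0 0.5 1",
)

```text
t: 12.15
tool_pos: [0.5122, 0.2277, 0.1641]
orientation: [-3.139, -0.085, 0.005]
force: [-8.1, 1.9, 0.8]
opening: 0.0005
gripper_force: 3.6
```

Call:
play_rows(
  increments="1 0 0 0.5 1; 1 0 0 0.5 1",
)

```text
t: 12.35
tool_pos: [0.5126, 0.2278, 0.1641]
orientation: [-3.14, -0.072, 0.006]
force: [-9.1, 2.5, 3.4]
opening: 0.0003
gripper_force: 5.0
```

Call:
play_rows(
  increments="1 0 0 0 1; 1 0 0 0 1",
)

```text
t: 12.55
tool_pos: [0.5127, 0.2278, 0.1641]
orientation: [-3.14, -0.072, 0.009]
force: [-15.7, 1.2, 7.0]
opening: 0.0008
gripper_force: 7.5
```

The position stalls and the force rises, so the closed stop is reached. I back off, go up and clear the view.

Call:
play_rows(
  increments="-15 0 0 0 1; -40 0 0 0 1; -40 0 -45 0 1; -40 0 -90 0 1; -40 0 -120 0 1; -90 40 -120 0 1; -90 90 -120 0 1; -90 140 -120 0 1; -90 190 -120 0 1; -90 240 -120 0 1; -90 290 -120 0 1; -90 340 -120 0 1; -90 390 -120 0 1; -90 440 -120 0 1; -90 490 -120 0 1; -90 540 -120 0 1; -90 540 -120 0 1; -90 540 -120 0 1",
)

```text
t: 14.35
tool_pos: [0.4499, -0.3183, 0.284]
orientation: [-3.14, -0.067, 0.001]
force: [-0.1, -0.5, 0.4]
opening: 0.0009
gripper_force: 0.0
```

```bash
python3 -c "
from h import *
import cv2
im=robot.read_camera('top'); cv2.imwrite('pics/top4.png',cv2.resize(im[120:320,140:390],None,fx=3,fy=3,interpolation=cv2.INTER_CUBIC)[:600])
robot.read_camera('side')
for c in ('top','side'):
  P={}
  for n in ['standby_pivot','standby_sleeve','duty_pivot','duty_sleeve','bypass_pivot','bypass_sleeve']:
    print(c,n,[(np.round(d['centre'],3).tolist(),round(d['conf'],2)) for d in robot.landmark_of(c,n)][:2])
s=robot.read_state();print(s['t'],s['tool_pos'],s['force'])"
```

```text
top standby_pivot [([0.536, 0.033, 0.178], 0.66), ([0.545, -0.1, 0.18], 0.53)]
top standby_sleeve [([0.471, 0.024, 0.175], 0.56), ([0.532, 0.159, 0.001], 0.48)]
top duty_pivot [([0.535, 0.16, 0.18], 0.92), ([0.533, 0.228, 0.18], 0.2)]
top duty_sleeve [([0.53, 0.228, 0.179], 0.63)]
top bypass_pivot [([0.544, -0.097, 0.18], 0.68)]
top bypass_sleeve [([0.538, -0.035, 0.177], 0.61)]
side standby_pivot [([0.467, 0.033, 0.176], 0.35)]
side standby_sleeve [([0.466, 0.029, 0.174], 0.58)]
side duty_pivot []
side duty_sleeve []
side bypass_pivot [([0.543, -0.099, 0.177], 0.61)]
side bypass_sleeve []
15.05 [ 0.44995891 -0.31692658  0.28469474] [-0.81971242  0.13944869 -1.16804821]
```

View pics/top4.png

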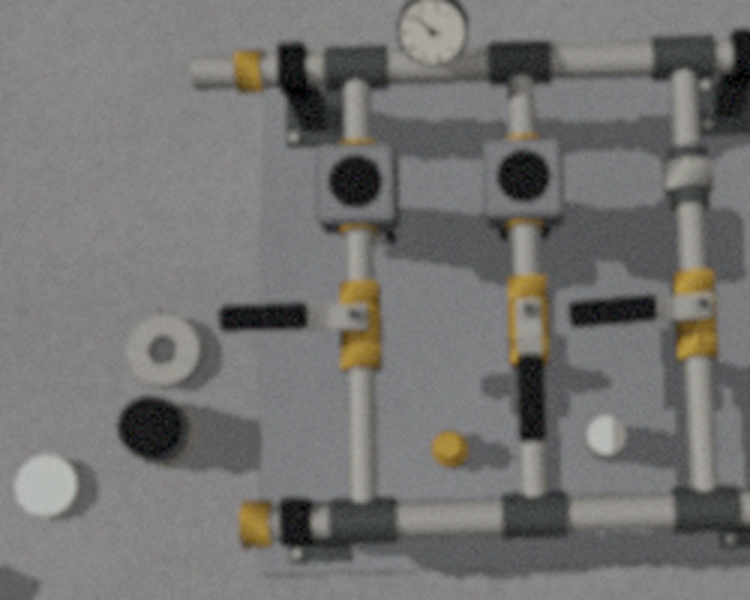

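The top crop shows the standby lever along its pipe (531,395), the duty lever across (263,318) and the bypass lever unmoved (613,310). The loose things are in place. I do one numeric check of the angles.

```bash
python3 -c "
from h import *
import cv2
im=robot.read_camera('top').astype(int);C=robot.calibration('top');f=240/np.tan(np.radians(C['vertical_fov']/2))
Rm=R.from_rotvec(np.ravel(C['rvec'])).as_matrix();t=np.ravel(C['tvec']);o=-Rm.T@t
K=np.array([[f,0,C['cx']],[0,f,C['cy']],[0,0,1]])
for n,c in (('standby',(.469,.030)),('duty',(.531,.227)),('bypass',(.538,-.034))):
    V,U=np.mgrid[:480,:640]; r=np.stack([(U-C['cx'])/f,(V-C['cy'])/f,np.ones(U.shape)],-1)@Rm
    W=o+r*((.183-o[2])/r[...,2])[...,None]
    m=(np.hypot(W[...,0]-c[0],W[...,1]-c[1])<.045)&(im.sum(-1)<150)
    l,lab,st,_=cv2.connectedComponentsWithStats(m.astype(np.uint8)); m=lab==1+st[1:,4].argmax()
    p=W[m][:,:2]; w,v=np.linalg.eigh(np.cov(p.T)); a=v[:,1]
    a=a*np.sign(a@np.array([-1,1])); print(n,m.sum(),p.mean(0).round(4),np.degrees(np.arctan2(a[1],a[0]))-92.2)"
```

```text
standby 211 [0.4722 0.027 ] -270.25359266696654
duty 184 [0.5321 0.2245] 0.2014982524325859
bypass 183 [ 0.5362 -0.0338] 3.121261795938878
```

```bash
python3 -c "
from plant import robot
print(robot.close_job())"
```

```text
the job is handed in; nothing more can be done
None
```

The changeover is done and handed in: the standby valve was opened to its stop first (about 90°), then the duty valve was shut to its stop (about 0°), and the bypass and loose things were left untouched.

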